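Run the ejector pins back down

ROBOT

A 6-joint arm with a two-finger parallel gripper is mounted at the origin on the work surface. World frame = base frame: x ahead of the robot, y to its left, z up, the work surface at z = 0. Lengths are in mm, angles in rad, forces in N, time in s.
With the tool pointing down it reaches from about 225 to 875 mm from the base axis. Payload 3.4 kg.
Tool frame: the origin (TCP) lies between the finger pads; the fingertips stand env.tcp_to_tips ahead of it and the grasp point (between the pads) lies 8 mm behind it (env.tcp_to_tips is the distance from the TCP to the fingertips, in mm); z points along the fingers, y is the line along which they close (so a half turn about z gives the same grasp; the last joint's range is limited). The gripper opens to 85 mm and grips with 20 to 120 N. Pads are 22 mm wide; open, the fingers measure 114 mm over their backs; the gripper's body (76 mm by 85 mm) begins 54 mm behind the grasp point. The pads swing forward as they close: fully open they stand 13 mm farther back than shut.
Start: joints at [-1.266, 0.276, 1.505, -0, 1.361, -0.121], TCP at [237.507, -523.693, 220.528] pointing down, gripper open.
Joint ranges: [-2.89, 2.89], [-0.75, 2.08], [0.22, 2.7], [-1.18, 4.32], [0.11, 2.71], [-2.7, 2.7]. Speed limits (rad/s): [2.57, 2.57, 3.14, 3.14, 3.14, 3.14].

INTERFACE

Orientations are given as a 3x3 rotation matrix whose columns are the frame's x, y, z axes.
In Python, from bench import env, viewer, job gives the robot as it stands.
- The arm moves only by the shell command python3 -m pendant 'ROWS' [FORCE]. ROWS is JSON, a list of rows, each an object with "slide": the shift along the tool's x, y, z normalised to -1 to 1, where 1 is 120 mm, a list of three; "dr": the turn, a rotation vector about the tool's x, y, z normalised to -1 to 1, where 1 is pi rad, a list of three; "grip": the finger opening in mm, from 0 to 85.4. A call has 1 to 20 rows; each row is the pose to reach, as a shift and turn from the pose commanded when the call began, along the tool's axes at that moment, turning the shorter way round; what a row does not reach only later rows make up. A row lasts 1/10 s, in which the tool goes at most 50 mm and 8.59 degrees, less where a joint would pass 70% of its speed; a pose out of reach is approached as far as the arm can. A call with a number of a shift or a turn outside -1 to 1 is refused whole. A call with a gripper value outside its range is refused whole. The fingers move at their own pace and stop on an object; FORCE is the grip in N (left out, the last holds). Time passes only in rows, so rows that repeat a pose let the fingers close. It gives the time, the measured TCP pose, the force, the opening and the grip force at its end, in the units of the state.
- env.state(): the state, without advancing time (a new reading comes with each control period).
- viewer.capture(name): name is "side" or "top"; returns a dict with "frame" (420x560x3 uint8, blue, green, red), "fovy" (degrees; the focal length in pixels is half the picture's height over the tangent of half this angle, whatever the lens; pixels are square), "cx", "cy" (the principal point, pixels), "rvec" (rotation vector, rad) and "tvec" (3), from world to camera coordinates, as OpenCV has them. Camera axes: x right, y down, z forward; pixel columns grow to the right and rows downward; lengths in mm; the calibration is good to about 2 mm. A picture is of the moment at which its call begins. There is no depth.
- job.close_job(): hands the job in; it is judged then, once.
Trained networks look in a picture, given as the dict that the camera call returned (one of the last four; its "shot" number tells which), for a name from the list of things; names that differ only in an ending like _2 or _b are one class to them, and where a whole thing is asked for, a point or a joint stands for the part that bears it (a point fixed in the world has none). Each returns a list of dicts, best first, with "score" (0 to 1); they miss things now and then, are a little off and sometimes report something else, mostly with a low value. They report only what shows in the picture. A call takes as long as a camera call. They do not tell look-alikes from the thing itself.
- viewer.search_frame(picture, target): "at" ([column, row] in pixels, amid what is visible of it).
The state is a dict: "clock": time; "qpos": joint angles; "joint_velocities": joint speeds; "effort": joint torques, N m; "ee_pos": TCP position; "ee_rot": TCP orientation; "ft_force": force on the tool from outside, world axes, zero at the start; "moment": the same for the moment, N m; "gripper_width": finger opening in mm; "grasp_force": force on a finger pad.
Only numpy, scipy, OpenCV 4.12 (cv2) and the standard library are available. Lean on these libraries where they do the work, as an engineer would, in place of code of your own. Each camera call takes 0.05 s, during which the arm holds its last target. There are 200 camera calls.

TASK

The ejector pins of the round nest plate are still standing up. Run the fingertips lightly along the arc of five pins, pressing each down into the plate in turn, starting at the pin next to the round dowel and ending at the one next to the rectangular block; from the first pin to the last keep the fingertips low, never more than about 4 cm above the pins. Leave the pins down, pick nothing up, and leave the nest, the drill chuck and bearing standing on it, and the other loose things on the bench in their places.

Things in the scene. Friction and masses are not known exactly. Their poses are not given: they have to be found in the camera images.
- nest: the nest: loose round metal plate, 236 mm across, 20 mm thick, about 3.5 kg, flat on the bench, turned any way. Origin: centre of its underside; z up; flat top at z = 20 mm. Five pins with cone heads stand in an arc 85 mm from the centre, at -60 (pin1), -30, 0, 30, 60 degrees (pin5) from its x axis towards y, 44 mm apart; a fixed steel locator stands beyond each end of the arc.
- dowel (a point): centre of the foot of the ROUND locating dowel: 20 mm thick, 25 mm tall, fixed to the plate's top, on the same arc 54 mm from pin 1
- block (a point): centre of the foot of the RECTANGULAR locating block: 40 mm long (radially), 20 mm wide (along the arc), 25 mm tall, fixed to the plate's top, on the same arc 54 mm from pin 5
- pin1 (a joint): ejector pin 1, counted from the round dowel: 0 = standing fully up, 0.007 m = fully down; starts at 0 to 0.001. Held by friction alone (about 3 N pushes it), it stays where it is left; no spring.
- seat1 (a point): point on the plate's top face on the axis of pin 1 (does not move with it). The steel head is a cone, 40 mm across at the foot, 8 mm at its flat tip, flanks at 27 degrees. Fully up, its tip is 9 mm and its cone's foot 1 mm above the plate's top; fully down, its tip is 2 mm above it. A fingertip gliding level 3 mm above the plate wedges it down.
- pin2 (a joint): ejector pin 2, counted from the round dowel: 0 = standing fully up, 0.007 m = fully down; starts at 0 to 0.001. Held by friction alone (about 3 N pushes it), it stays where it is left; no spring.
- seat2 (a point): point on the plate's top face on the axis of pin 2 (does not move with it). The steel head is a cone, 40 mm across at the foot, 8 mm at its flat tip, flanks at 27 degrees. Fully up, its tip is 9 mm and its cone's foot 1 mm above the plate's top; fully down, its tip is 2 mm above it. A fingertip gliding level 3 mm above the plate wedges it down.
- pin3 (a joint): ejector pin 3, counted from the round dowel: 0 = standing fully up, 0.007 m = fully down; starts at 0 to 0.001. Held by friction alone (about 3 N pushes it), it stays where it is left; no spring.
- seat3 (a point): point on the plate's top face on the axis of pin 3 (does not move with it). The steel head is a cone, 40 mm across at the foot, 8 mm at its flat tip, flanks at 27 degrees. Fully up, its tip is 9 mm and its cone's foot 1 mm above the plate's top; fully down, its tip is 2 mm above it. A fingertip gliding level 3 mm above the plate wedges it down.
- pin4 (a joint): ejector pin 4, counted from the round dowel: 0 = standing fully up, 0.007 m = fully down; starts at 0 to 0.001. Held by friction alone (about 3 N pushes it), it stays where it is left; no spring.
- seat4 (a point): point on the plate's top face on the axis of pin 4 (does not move with it). The steel head is a cone, 40 mm across at the foot, 8 mm at its flat tip, flanks at 27 degrees. Fully up, its tip is 9 mm and its cone's foot 1 mm above the plate's top; fully down, its tip is 2 mm above it. A fingertip gliding level 3 mm above the plate wedges it down.
- pin5 (a joint): ejector pin 5, counted from the round dowel: 0 = standing fully up, 0.007 m = fully down; starts at 0 to 0.001. Held by friction alone (about 3 N pushes it), it stays where it is left; no spring.
- seat5 (a point): point on the plate's top face on the axis of pin 5 (does not move with it). The steel head is a cone, 40 mm across at the foot, 8 mm at its flat tip, flanks at 27 degrees. Fully up, its tip is 9 mm and its cone's foot 1 mm above the plate's top; fully down, its tip is 2 mm above it. A fingertip gliding level 3 mm above the plate wedges it down.
- chuck: small drill chuck, steel, 44 mm across and 59 mm tall, left standing loose near the middle of the nest, inside the arc. Origin: centre of its underside.
- bearing: plain steel bearing ring, 34 mm outside, 12 mm high, lying loose on the nest, on the side away from the pins. Origin: centre of its underside.
- bench_chuck: drill chuck, a little larger (48 mm across, 57 mm tall), standing on the bench. Origin: centre of its underside.
- cover: loose cast aluminium cover, 100 x 78 x 22 mm, lying on the bench. Origin: centre of its underside.
- mouse: black computer mouse, 105 x 58 x 31 mm, on the bench. Origin: centre of its underside.
- screwdriver: screwdriver lying on the bench.
- caliper: calliper lying on the bench, about 200 mm long.
Not all that is in view belongs to the job. Leave any green look-alike of the bench_chuck alone.

How it is judged (in metres and radians):
On the way, in this order (a step that is already met when the one before it is completed fails the run):
1. pin 1 (counted from the round dowel) pressed down (value of joint pin1 above 0.0045 m), for 0.1 s.
2. pin 2 (counted from the round dowel) pressed down (value of joint pin2 above 0.0045 m), for 0.1 s.
3. pin 3 (counted from the round dowel) pressed down (value of joint pin3 above 0.0045 m), for 0.1 s.
4. pin 4 (counted from the round dowel) pressed down (value of joint pin4 above 0.0045 m), for 0.1 s.
5. pin 5 (counted from the round dowel) pressed down (value of joint pin5 above 0.0045 m), for 0.1 s.
At the end, for the whole second after the job is handed in: All five pins are at least 4.5 mm down (of 7), pressed in order from the round dowel to the rectangular block; the nest has shifted less than 12 mm and lies flat; the chuck stands upright on it within 20 mm of its place; the other things are within 20 mm of theirs; all at rest (value of joint each of pin1, pin2, pin3, pin4, pin5 above 0.0045 m and distance of nest from where it was at the start of the episode below 0.012 m and angle between nest's own z axis and vertical below 0.05 rad and angle between chuck's own z axis and vertical below 0.15 rad and distance of each of chuck, bearing, bench_chuck, cover, mouse, screwdriver, caliper from where it was at the start of the episode below 0.02 m and linear speed of each of nest, chuck, bearing, bench_chuck, cover, mouse, screwdriver, caliper below 0.02 m/s); the robot touches nothing.
It fails at once if between the first pin going down and the last, the fingertips rise away from the row (grasp point more than 75 mm above the plate's top, that is fingertips about 55 mm above it) (value of joint pin1 above 0.0045 m and not (value of joint pin5 above 0.0045 m) and z of the grasp point in the frame of nest above 0.095 m).
It fails at once if the nest or its pins are pressed hard (over 40 N) (contact force between the fingers and nest above 40 N).
It fails at once if the nest is pushed away (over 12 mm), lifted or tipped (distance of nest from where it was at the start of the episode above 0.012 m or height (world z) of nest above 0.006 m or angle between nest's own z axis and vertical above 0.06 rad).
It fails at once if the chuck is lifted, tipped or shifted (distance of chuck from where it was at the start of the episode above 0.02 m or height (world z) of chuck above 0.032 m or angle between chuck's own z axis and vertical above 0.2 rad).
It fails at once if something else on the bench is moved (over 20 mm) (distance of any of bearing, bench_chuck, cover, mouse, screwdriver, caliper from where it was at the start of the episode above 0.02 m).
It also fails if it takes over 45 s, if anything falls off the work surface, if the arm or the gripper's body presses on something with over 40 N, if the wrist force passes 120 N, or if a joint passes its speed limit or range.

## Working session

There is one attempt and no reset: what is moved stays moved. The work goes in short steps, Python scripts to look and compute and a shell command to move; the robot and the scene stay as the last step left them, time stands still between calls to the robot, and variables do not carry over. Pictures are saved under pics/ and viewed, at most 10 in all, crops included, and the job is handed in when it is done.

```bash
mkdir -p pics; ls; cat > h.py <<'E'
import numpy as np, cv2
from bench import env, viewer, job
def cam(p):
    f=p["frame"].shape[0]/2/np.tan(np.radians(p["fovy"])/2)
    K=np.array([[f,0,p["cx"]],[0,f,p["cy"]],[0,0,1]]);R=cv2.Rodrigues(np.array(p["rvec"],float))[0]
    return K,R,np.array(p["tvec"],float).ravel()
def ray(p,uv,z):
    K,R,t=cam(p);d=R.T@np.linalg.inv(K)@np.array([uv[0],uv[1],1.]);c=-R.T@t
    return c+d*(z-c[2])/d[2]
def proj(p,X):
    K,R,t=cam(p);x=K@(R@np.array(X,float).T+t[:,None]);return (x[:2]/x[2]).T
E
python3 - <<'E'
from h import *
s=env.state();print({k:np.round(v,3).tolist() for k,v in s.items()},env.tcp_to_tips)
zs=dict(nest=10,dowel=20,block=20,seat1=20,seat2=20,seat3=20,seat4=20,seat5=20,chuck=50,bearing=26,bench_chuck=28,cover=11,mouse=15,screwdriver=8,caliper=5)
for c in("top","side"):
    p=viewer.capture(c);cv2.imwrite(f"pics/{c}0.png",p["frame"])
    print(c,{k:p[k] for k in p if k!="frame"})
    for n,z in zs.items():
        print(n,[(np.round(d["at"],1).tolist(),round(d["score"],2),np.round(ray(p,d["at"],z)).tolist()[:2]) for d in viewer.search_frame(p,n)[:3]])
E
```

```text
pics
{'clock': 0.0, 'qpos': [-1.266, 0.277, 1.506, 0.0, 1.361, -0.121], 'joint_velocities': [-0.001, 0.001, -0.0, -0.0, -0.002, -0.001], 'effort': [-0.001, -41.678, -24.581, -0.0, 0.011, -0.0], 'ee_pos': [237.332, -523.118, 219.623], 'ee_rot': [[0.911, 0.413, -0.001], [0.413, -0.911, 0.002], [0.0, -0.002, -1.0]], 'ft_force': [-0.216, 0.159, -0.038], 'moment': [-0.011, -0.002, -0.075], 'grasp_force': 0.0, 'gripper_width': 85.618} 11.0
top {'fovy': 44.01970868065028, 'cx': 285.4009128324594, 'cy': 206.81656158949258, 'rvec': array([ 2.17007447, -2.17160854,  0.07293516]), 'tvec': array([  28.32760213,  500.30865006, 1397.35620883]), 'shot': 1}
nest [([292.5, 193.2], 0.81, [539.0, 9.0])]
dowel [([286.5, 194.9], 0.57, [533.0, 25.0])]
block [([289.0, 193.5], 0.9, [537.0, 18.0])]
seat1 [([288.8, 195.1], 0.93, [533.0, 19.0])]
seat2 [([288.8, 195.1], 0.93, [533.0, 19.0])]
seat3 [([288.8, 195.1], 0.93, [533.0, 19.0])]
seat4 [([288.8, 195.1], 0.93, [533.0, 19.0])]
seat5 [([288.8, 195.1], 0.93, [533.0, 19.0])]
chuck [([287.5, 164.3], 0.35, [613.0, 22.0])]
bearing [([290.4, 189.9], 0.17, [546.0,
[... 844 characters left out ...]
529.0, 74.0])]
seat3 [([248.0, 224.2], 0.58, [529.0, 74.0])]
seat4 [([248.0, 224.2], 0.58, [529.0, 74.0])]
seat5 [([248.0, 224.2], 0.58, [529.0, 74.0])]
chuck [([259.6, 205.8], 0.65, [510.0, 37.0])]
bearing [([217.6, 216.2], 0.61, [603.0, 67.0]), ([313.5, 160.2], 0.58, [421.0, -286.0]), ([286.1, 223.7], 0.42, [443.0, 61.0])]
bench_chuck [([314.5, 175.2], 0.89, [407.0, -188.0]), ([353.8, 167.3], 0.57, [302.0, -264.0]), ([340.6, 152.1], 0.53, [346.0, -360.0])]
cover [([176.0, 345.8], 0.84, [560.0, 424.0])]
mouse [([285.3, 308.6], 0.59, [401.0, 309.0]), ([259.1, 151.4], 0.26, [596.0, -331.0])]
screwdriver [([206.9, 284.8], 0.77, [559.0, 274.0])]
caliper [([259.2, 152.2], 0.84, [599.0, -346.0])]
```

```bash
python3 - <<'E'
import cv2
t=cv2.imread("pics/top0.png");s=cv2.imread("pics/side0.png")
a=cv2.resize(t[140:250,240:345],None,fx=5,fy=5,interpolation=cv2.INTER_CUBIC)
b=cv2.resize(s[170:280,190:310],None,fx=5,fy=5,interpolation=cv2.INTER_CUBIC)
cv2.imwrite("pics/topc.png",a);cv2.imwrite("pics/sidec.png",b)
E
```

```text
(no output)
```

View pics/topc.png

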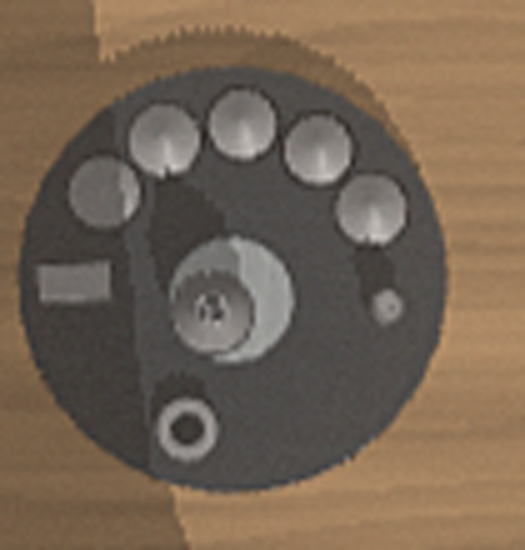

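View pics/sidec.png

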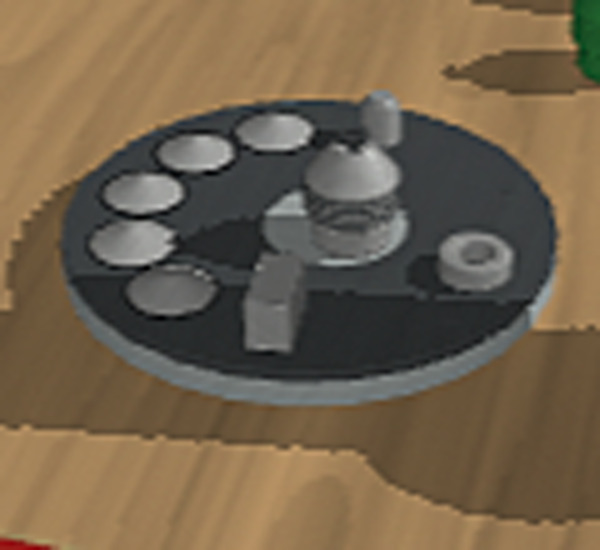

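View pics/top0.png

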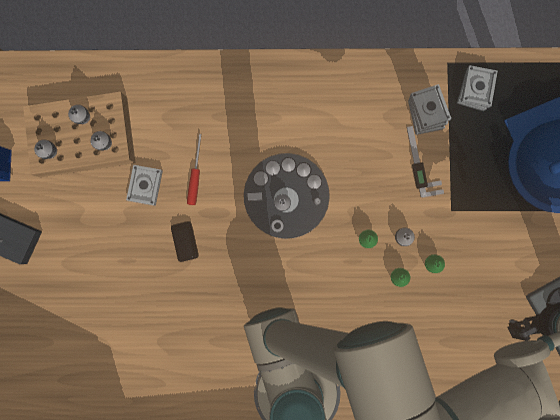

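Top crop: the round dowel is at (387,306) and the rectangular block at (74,282). That gives pin1 (371,208), pin2 (318,149), pin3 (243,124), pin4 (164,140) and pin5 (104,190), with the plate centre near (234,279). The side crop agrees: the round dowel is at the back next to (274,133), and the block is at the front next to (171,293). The chuck stands near the middle and the bearing on the side away from the pins. In the full view, the grey bench_chuck at (405,236) stands among green look-alikes. All of these are clear of the job.

```bash
python3 - <<'E'
from h import *
from scipy.optimize import least_squares
T=viewer.capture("top");S=viewer.capture("side")
ct=np.array([[371,208],[318,149],[243,124],[164,140],[104,190],[234,279]])
cs=np.array([[274,135],[196,155],[144,195],[131,246],[171,293]])
ut=(ct+.5)/5-.5+[240,140];us=(cs+.5)/5-.5+[190,170]
a=np.radians([-60,-30,0,30,60])
def pts(q):
    return np.c_[q[0]+85*np.cos(a+q[2]),q[1]+85*np.sin(a+q[2]),np.full(5,21.)]
def f(q,w):
    P=pts(q);r=[]
    if 't' in w:r.append(proj(T,np.r_[P,[[q[0],q[1],20]]])-ut)
    if 's' in w:r.append(proj(S,P)-us)
    return np.vstack(r).ravel()
for w in('t','s','ts'):
    r=least_squares(f,[538,8,0],args=(w,));print(w,r.x,np.round(r.fun,1).tolist())
P=pts(r.x)
s=env.state();R=np.array(s["ee_rot"]);tcp=np.array(s["ee_pos"])
print(P.round(1).tolist(),tcp)
P[:,2]=33
print("slides from start (norm)",((P-[237.507,-523.693,220.528])@R/120).round(3).tolist())
print("chuck top",ray(T,(np.array([211,308])+.5)/5-.5+[240,140],79))
E
```

```text
t [ 5.32690156e+02  2.59666156e+01 -6.51586103e-02] [0.2, 0.1, 0.1, -0.0, -0.1, -0.1, 0.1, -0.1, -0.0, 0.4, -0.3, -0.3]
s [ 5.29966474e+02  3.30770846e+01 -6.64340429e-02] [0.2, -0.2, -0.1, 0.0, -0.3, 0.0, 0.2, -0.1, -0.0, 0.1]
ts [ 5.31922811e+02  2.74918807e+01 -6.29007054e-02] [-0.4, 0.3, -0.5, 0.2, -0.7, 0.2, -0.6, 0.2, -0.6, 0.7, -0.8, -0.0, -0.1, -1.3, -0.3, -1.2, -0.4, -1.2, 0.1, -1.4, -0.0, -1.3]
[[569.7, -48.6, 21.0], [602.7, -19.6, 21.0], [616.8, 22.1, 21.0], [608.1, 65.3, 21.0], [579.0, 98.3, 21.0]] [ 237.4982433  -523.68448034  220.49575451]
slides from start (norm) [[4.156, -2.462, 1.563], [4.507, -2.569, 1.563], [4.757, -2.837, 1.563], [4.84, -3.194, 1.563], [4.732, -3.545, 1.563]]
chuck top [510.26981539  36.46418121  79.        ]
```

```bash

python3 -m pendant '[{"slide":[0.2,-0.12,0],"dr":[0,0,0],"grip":0},{"slide":[0.5,-0.3,0],"dr":[0,0,0],"grip":0},{"slide":[0.8,-0.48,0],"dr":[0,0,0],"grip":0},{"slide":[1,-0.6,0],"dr":[0,0,0],"grip":0}]'
python3 -m pendant '[{"slide":[0.3,-0.18,0],"dr":[0,0,0],"grip":0},{"slide":[0.6,-0.36,0],"dr":[0,0,0],"grip":0},{"slide":[0.9,-0.54,0],"dr":[0,0,0],"grip":0},{"slide":[1,-0.6,0],"dr":[0,0,0],"grip":0}]'
python3 -m pendant '[{"slide":[0.3,-0.18,0],"dr":[0,0,0],"grip":0},{"slide":[0.6,-0.36,0],"dr":[0,0,0],"grip":0},{"slide":[0.9,-0.54,0],"dr":[0,0,0],"grip":0},{"slide":[1,-0.6,0],"dr":[0,0,0],"grip":0}]'
python3 -m pendant '[{"slide":[0.3,-0.18,0],"dr":[0,0,0],"grip":0},{"slide":[0.6,-0.36,0],"dr":[0,0,0],"grip":0},{"slide":[0.9,-0.5,0],"dr":[0,0,0],"grip":0},{"slide":[1.0,-0.58,0],"dr":[0,0,0],"grip":0},{"slide":[1.0,-0.58,0],"dr":[0,0,0],"grip":0}]'
python3 -m pendant '[{"slide":[0.15,-0.08,0.15],"dr":[0,0,0],"grip":0},{"slide":[0.15,-0.08,0.4],"dr":[0,0,0],"grip":0},{"slide":[0.15,-0.08,0.65],"dr":[0,0,0],"grip":0},{"slide":[0.15,-0.08,0.85],"dr":[0,0,0],"grip":0},{"slide":[0.15,-0.08,1],"dr":[0,0,0],"grip":0},{"slide":[0.15,-0.08,1],"dr":[0,0,0],"grip":0}]'
python3 - <<'E'
from h import *
s=env.state();print(s["ee_pos"],s["qpos"],s["gripper_width"],s["ft_force"])
R=np.array(s["ee_rot"]);tip=np.array(s["ee_pos"])+R[:,2]*11
for c in("top","side"):
    p=viewer.capture(c);f=p["frame"].copy();f=cv2.resize(f,None,fx=5,fy=5,interpolation=cv2.INTER_CUBIC)
    u=proj(p,[tip])[0];U=((u+.5)*5-.5).astype(int);cv2.drawMarker(f,U,(0,0,255),0,16,1)
    x0,y0=np.maximum(U-300,0);cv2.imwrite(f"pics/{c}1.png",f[y0:y0+600,x0:x0+600]);print(c,u,x0,y0)
E
```

```text
clock: 2.1
ee_pos: [318.0, -406.3, 220.6]
ee_rot: [[0.91, 0.414, 0.001], [0.414, -0.91, 0.001], [0.001, -0.001, -1.0]]
ft_force: [0.2, 0.1, -0.0]
gripper_width: 28.5
grasp_force: 0.0
clock: 2.5
ee_pos: [398.0, -290.3, 220.7]
ee_rot: [[0.909, 0.416, 0.001], [0.416, -0.909, 0.001], [0.001, -0.001, -1.0]]
ft_force: [-0.4, -1.6, 0.8]
gripper_width: -0.4
grasp_force: 0.0
clock: 2.9
ee_pos: [477.7, -175.9, 220.6]
ee_rot: [[0.91, 0.416, 0.001], [0.416, -0.91, 0.001], [0.001, -0.0, -1.0]]
ft_force: [-0.7, -0.8, 0.0]
gripper_width: -0.1
grasp_force: 0.0
clock: 3.4
ee_pos: [557.1, -64.6, 220.2]
ee_rot: [[0.91, 0.415, -0.001], [0.415, -0.91, -0.0], [-0.001, 0.0, -1.0]]
ft_force: [-1.3, -0.4, -0.3]
gripper_width: 0.2
grasp_force: 0.0
clock: 4.0
ee_pos: [565.8, -50.8, 98.0]
ee_rot: [[0.911, 0.412, -0.007], [0.412, -0.911, -0.0], [-0.006, -0.003, -1.0]]
ft_force: [0.0, 0.3, 0.7]
gripper_width: 0.2
grasp_force: 0.0
[565.82502872 -50.81575697  97.98018728] [-2.11059427e-01  3.63307593e-01  1.69939144e+00 -1.65699527e-03
  1.08557108e+00  9.36253527e-01] 0.19467168196368742 [0.04145663 0.30653976 0.70212169]
top [315.14441243 179.71449489] 1277 600
side [245.70950945 171.96332671] 930 561
```

```bash
python3 - <<'E'
from h import *
s=env.state();print(s["clock"],s["ee_pos"],s["ee_rot"])
a=cv2.imread("pics/top1.png")[100:500,100:500];b=cv2.imread("pics/side1.png")[100:500,100:500]
cv2.imwrite("pics/ts1.png",np.hstack([a,b]))
E
```

```text
4.1 [568.61947744 -50.71687946 100.84850314] [[ 9.11259674e-01  4.11831986e-01 -4.71058293e-04]
 [ 4.11831544e-01 -9.11259630e-01 -8.16769779e-04]
 [-7.65628326e-04  5.50292699e-04 -9.99999555e-01]]
```

View pics/ts1.png

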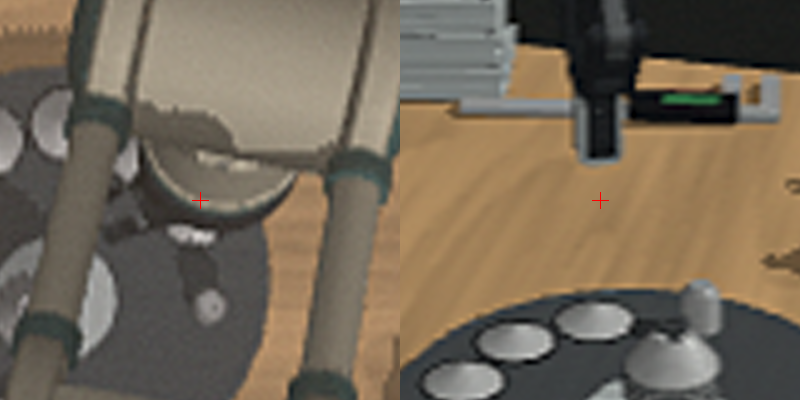

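```bash
python3 - <<'E'
from h import *
p=viewer.capture("side");K,R,t=cam(p);print("cam",-R.T@t,"fwd",R[2],env.tcp_to_tips)
s=env.state();tcp=np.array(s["ee_pos"]);print(tcp,s["gripper_width"])
q=tcp.copy()
for z in(85,90,95,100,105,110,120):
    q[2]=z;print(z,proj(p,[q])[0])
print("apex pin1",proj(p,[[569.7,-48.6,29],[571,-51,29],[567,-42,29]]))
f=cv2.resize(p["frame"][120:220,195:295],None,fx=6,fy=6,interpolation=cv2.INTER_CUBIC);cv2.imwrite("pics/side2.png",f)
E
```

```text
cam [328.76237111 841.83006137 563.58208269] fwd [ 0.15630139 -0.83634393 -0.52545095] 11.0
[569.39386018 -50.51732419 101.54309637] 0.12572839266785368
85 [244.25666641 172.56955435]
90 [244.22952709 170.76144448]
95 [244.20224934 168.94411183]
100 [244.1748321  167.11748566]
105 [244.14727429 165.28149449]
110 [244.11957484 163.43606611]
120 [244.06374658 159.71660519]
apex pin1 [[244.24257222 192.56484973]
 [243.98672879 192.04379193]
 [244.61511115 193.967864  ]]
```

View pics/side2.png

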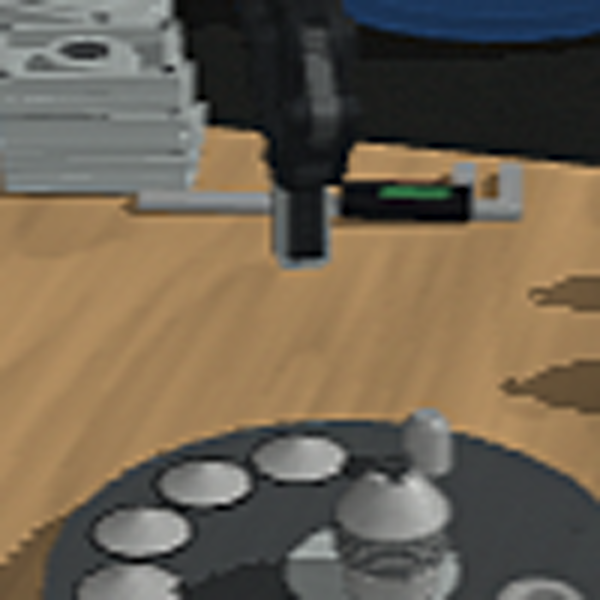

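The side view shows the tip at about (245,164), with pin 1's apex at (245,192). They line up across the picture, but the tip looks higher than nominal, so I'll find the height by touch.

```bash

python3 -m pendant '[{"slide":[0,0,0.15],"dr":[0,0,0],"grip":0},{"slide":[0,0,0.3],"dr":[0,0,0],"grip":0},{"slide":[0,0,0.42],"dr":[0,0,0],"grip":0},{"slide":[0,0,0.42],"dr":[0,0,0],"grip":0},{"slide":[0,0,0.42],"dr":[0,0,0],"grip":0}]'
python3 -m pendant '[{"slide":[0,0,0.02],"dr":[0,0,0],"grip":0},{"slide":[0,0,0.05],"dr":[0,0,0],"grip":0},{"slide":[0,0,0.05],"dr":[0,0,0],"grip":0}]'
python3 - <<'E'
from h import *
p=viewer.capture("side");s=env.state();print(s["ee_pos"],s["ft_force"])
f=cv2.resize(p["frame"][140:240,195:295],None,fx=6,fy=6,interpolation=cv2.INTER_CUBIC);cv2.imwrite("pics/side3.png",f)
E
```

```text
clock: 4.65
ee_pos: [569.9, -49.7, 51.3]
ee_rot: [[0.911, 0.413, 0.002], [0.413, -0.911, -0.001], [0.001, 0.001, -1.0]]
ft_force: [0.6, -0.4, -0.7]
gripper_width: 0.1
grasp_force: 0.0
clock: 4.95
ee_pos: [569.1, -49.2, 44.2]
ee_rot: [[0.911, 0.413, 0.0], [0.413, -0.911, -0.0], [0.0, 0.0, -1.0]]
ft_force: [-0.6, -0.0, -0.9]
gripper_width: 0.1
grasp_force: 0.0
[569.10562016 -49.17174345  44.23901458] [-0.7030765   0.95699756 -0.6310091 ]
```

View pics/side3.png

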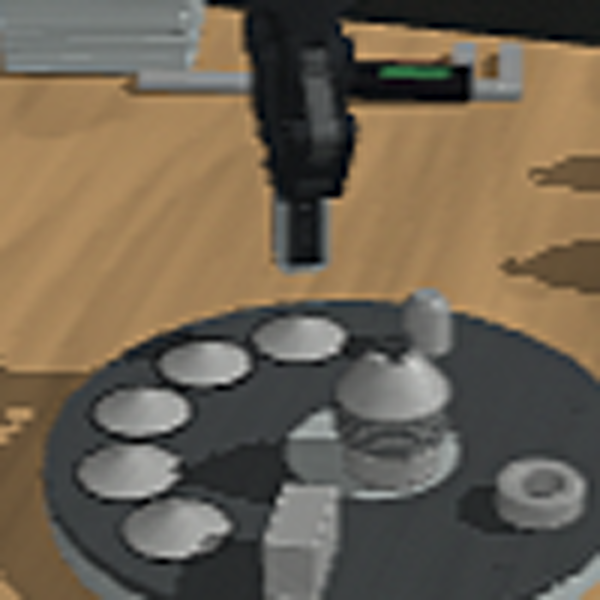

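The tip is at row 185 and the pin apex at row 192, so there's still a visible gap. I'll go down in small steps and watch the force.

```bash

python3 -m pendant '[{"slide":[0,0,0.02],"dr":[0,0,0],"grip":0},{"slide":[0,0,0.03],"dr":[0,0,0],"grip":0},{"slide":[0,0,0.03],"dr":[0,0,0],"grip":0}]' | egrep 'pos|ft'
python3 -m pendant '[{"slide":[0,0,0.01],"dr":[0,0,0],"grip":0},{"slide":[0,0,0.02],"dr":[0,0,0],"grip":0},{"slide":[0,0,0.02],"dr":[0,0,0],"grip":0}]' | egrep 'pos|ft'
python3 -m pendant '[{"slide":[0,0,0.01],"dr":[0,0,0],"grip":0},{"slide":[0,0,0.01],"dr":[0,0,0],"grip":0}]' | egrep 'pos|ft'
python3 -m pendant '[{"slide":[0,0,0.01],"dr":[0,0,0],"grip":0},{"slide":[0,0,0.01],"dr":[0,0,0],"grip":0}]' | egrep 'pos|ft'
python3 - <<'E'
from h import *
p=viewer.capture("side");s=env.state();print(s["ee_pos"],s["ft_force"])
f=cv2.resize(p["frame"][140:240,195:295],None,fx=6,fy=6,interpolation=cv2.INTER_CUBIC);cv2.imwrite("pics/side4.png",f)
E
```

```text
ee_pos: [568.9, -49.1, 40.2]
ft_force: [0.1, 0.5, 0.4]
ee_pos: [568.9, -49.1, 37.9]
ft_force: [0.4, -0.7, -0.2]
ee_pos: [569.0, -49.2, 36.8]
ft_force: [0.2, 0.2, 0.8]
ee_pos: [569.0, -49.2, 35.5]
ft_force: [-0.2, -0.2, -0.7]
[569.04244651 -49.16703414  35.61389498] [-0.31220053 -0.24098347  0.08048727]
```

View pics/side4.png

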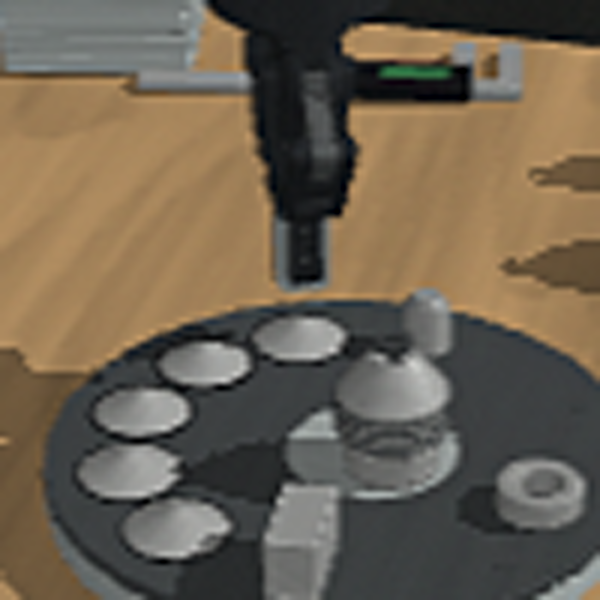

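No contact yet: the tip is at row 188 and still clear of the apex at row 192, so the real tips sit higher than nominal. I'll continue by touch.

```bash

python3 -m pendant '[{"slide":[0,0,0.02],"dr":[0,0,0],"grip":0},{"slide":[0,0,0.04],"dr":[0,0,0],"grip":0},{"slide":[0,0,0.04],"dr":[0,0,0],"grip":0}]' | egrep 'pos|ft'
python3 -m pendant '[{"slide":[0,0,0.01],"dr":[0,0,0],"grip":0},{"slide":[0,0,0.02],"dr":[0,0,0],"grip":0},{"slide":[0,0,0.02],"dr":[0,0,0],"grip":0}]' | egrep 'pos|ft'
python3 -m pendant '[{"slide":[0,0,0.01],"dr":[0,0,0],"grip":0},{"slide":[0,0,0.02],"dr":[0,0,0],"grip":0},{"slide":[0,0,0.02],"dr":[0,0,0],"grip":0}]' | egrep 'pos|ft'
python3 -m pendant '[{"slide":[0,0,0.01],"dr":[0,0,0],"grip":0},{"slide":[0,0,0.01],"dr":[0,0,0],"grip":0}]' | egrep 'pos|ft'
```

```text
ee_pos: [568.8, -49.1, 30.4]
ft_force: [0.3, 0.2, -0.3]
ee_pos: [569.0, -49.1, 28.3]
ft_force: [0.3, 0.6, -0.6]
ee_pos: [569.0, -49.1, 25.9]
ft_force: [0.2, -0.8, 0.2]
ee_pos: [569.0, -49.2, 24.8]
ft_force: [-1.0, -0.3, 0.0]
```

```bash

for i in 1; do :; done
python3 -m pendant '[{"slide":[0,0,0.01],"dr":[0,0,0],"grip":0},{"slide":[0,0,0.01],"dr":[0,0,0],"grip":0}]' | egrep 'pos|ft'
python3 -m pendant '[{"slide":[0,0,0.01],"dr":[0,0,0],"grip":0},{"slide":[0,0,0.01],"dr":[0,0,0],"grip":0}]' | egrep 'pos|ft'
python3 - <<'E'
from h import *
p=viewer.capture("side");s=env.state();print(s["ee_pos"],s["ft_force"])
f=cv2.resize(p["frame"][150:230,195:295],None,fx=6,fy=6,interpolation=cv2.INTER_CUBIC);cv2.imwrite("pics/side5.png",f)
E
```

```text
ee_pos: [569.0, -49.2, 23.5]
ft_force: [-1.9, 0.7, 0.2]
ee_pos: [569.0, -49.2, 22.3]
ft_force: [1.6, 0.2, -0.3]
[569.02459781 -49.1514123   22.40395009] [0.03967645 0.55450066 0.2632753 ]
```

View pics/side5.png

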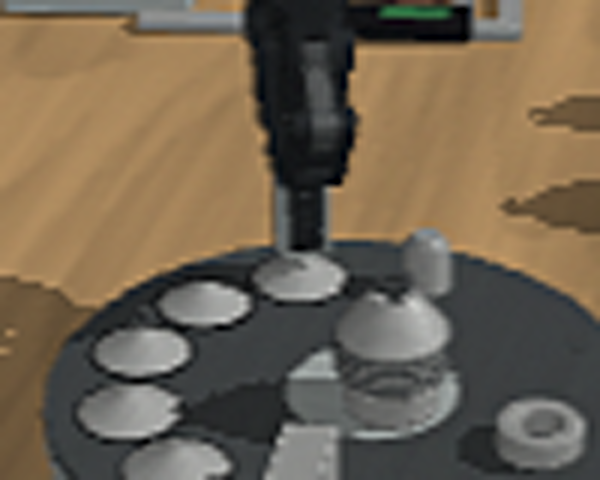

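```bash
python3 - <<'E'
from h import *
p=viewer.capture("top")
for z in (209,220,240,300): print(z,proj(p,[[237.4,-523.5,z]])[0])
s=env.state();q=s["qpos"];print(q,s["ee_pos"],s["effort"])
t=cv2.imread("pics/top0.png");f=cv2.resize(t[260:380,460:560],None,fx=5,fy=5,interpolation=cv2.INTER_CUBIC)
for z in (209,240):
    u=(proj(p,[[237.4,-523.5,z]])[0]-[460,260]+.5)*5-.5;cv2.drawMarker(f,u.astype(int),(0,0,255),0,14,1)
cv2.imwrite("pics/start.png",f)
E
```

```text
209 [522.7107778  313.09599359]
220 [524.81863212 313.67433385]
240 [528.75231572 314.75363407]
300 [541.40104444 318.22411543]
[-2.07899650e-01  4.47210183e-01  1.78667962e+00 -1.15988999e-04
  9.07720445e-01  9.37152441e-01] [569.10216739 -49.1585233   22.46135107] [-5.27821226e-05 -4.51951325e+01 -1.81357849e+01 -3.66135528e-04
  2.54724990e-03 -3.37846222e-05]
```

View pics/start.png

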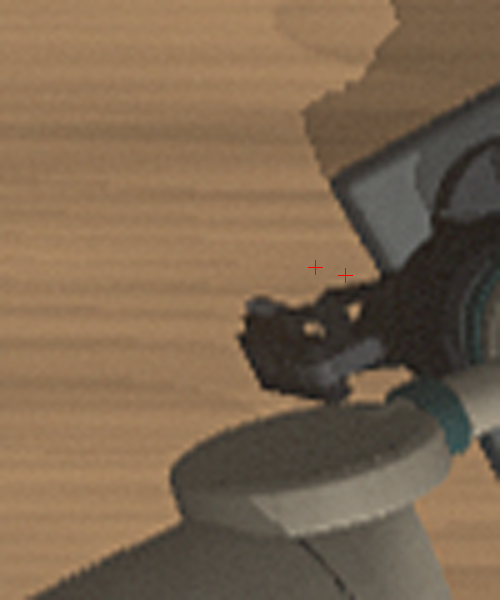

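The picture suggests the real tool is offset from its reported pose. I'll use the touch height together with the side view to fix it, in 0.6 mm steps that stop on force.

```bash
cat > g.sh <<'E'
# reads pendant output, prints position and force, fails when |fz| > limit
awk -v L=${1:-2.5} '/ee_pos/{p=$0}/ft_force/{gsub(/[\[\],]/," ");f=$4;print p" F "$2,$3,$4}END{exit (f>L||f<-L)}'
E
P="python3 -m pendant"
$P '[{"slide":[0,0,0.005],"dr":[0,0,0],"grip":0},{"slide":[0,0,0.01],"dr":[0,0,0],"grip":0},{"slide":[0,0,0.01],"dr":[0,0,0],"grip":0}]' | sh g.sh &&
$P '[{"slide":[0,0,0.005],"dr":[0,0,0],"grip":0},{"slide":[0,0,0.005],"dr":[0,0,0],"grip":0}]' | sh g.sh &&
$P '[{"slide":[0,0,0.005],"dr":[0,0,0],"grip":0},{"slide":[0,0,0.005],"dr":[0,0,0],"grip":0}]' | sh g.sh &&
$P '[{"slide":[0,0,0.005],"dr":[0,0,0],"grip":0},{"slide":[0,0,0.005],"dr":[0,0,0],"grip":0}]' | sh g.sh &&
$P '[{"slide":[0,0,0.005],"dr":[0,0,0],"grip":0},{"slide":[0,0,0.005],"dr":[0,0,0],"grip":0}]' | sh g.sh &&
$P '[{"slide":[0,0,0.005],"dr":[0,0,0],"grip":0},{"slide":[0,0,0.005],"dr":[0,0,0],"grip":0}]' | sh g.sh &&
$P '[{"slide":[0,0,0.005],"dr":[0,0,0],"grip":0},{"slide":[0,0,0.005],"dr":[0,0,0],"grip":0}]' | sh g.sh &&
$P '[{"slide":[0,0,0.005],"dr":[0,0,0],"grip":0},{"slide":[0,0,0.005],"dr":[0,0,0],"grip":0}]' | sh g.sh
python3 - <<'E'
from h import *
p=viewer.capture("side");s=env.state();print(s["ee_pos"],s["ft_force"],s["clock"])
f=p["frame"];cv2.imwrite("pics/side6.png",f)
g=f.astype(int).sum(2)//3;print(g[180:200,238:254])
E
```

```text
ee_pos: [569.1, -49.2, 21.2] F -1.1 0.0 -1.1
ee_pos: [569.1, -49.2, 20.7] F 0.1 -0.2 0.1
ee_pos: [569.1, -49.2, 20.0] F 0.5 0.7 -0.9
ee_pos: [569.0, -49.2, 19.4] F 0.8 -0.0 -0.6
ee_pos: [569.1, -49.2, 18.8] F -0.2 0.1 -1.3
ee_pos: [569.1, -49.2, 18.2] F -0.3 0.0 0.1
ee_pos: [569.2, -49.2, 17.7] F 0.2 0.6 0.6
ee_pos: [569.2, -49.2, 17.3] F -1.1 0.9 2.8
[569.19736906 -49.20072739  17.26162295] [-0.83121429  0.36197443  2.08892177] 9.4
[[128 138  81  13  17  21  22  33  36  35  35  34  22   8  89 127]
 [126 135  87  26  15  17  24  31  29  27  26  25  16   5  82 122]
 [126 132  90  62  38  16  25  25  26  22  15  33  15  51 116 130]
 [127 131  96  86  63  25  18  22  24  22  65 121 136 134 131 128]
 [125 127  88 105  92  43  25  30  28  25  61 114 126 126 127 129]
 [124 128  88 103  87  40  25  24  23  21  56 110 126 127 127 129]
 [128 132  92 103  86  40  25  27  26  19  61 111 127 127 129 129]
 [128 135  92 103  88  40  25  29  30  23  55 111 127 128 130 128]
 [128 135  91 102  86  40  26  27  25  22  62 112 130 131 132 127]
 [130 135  93 102 102  56  23  29  30  25  36 110 137 140 138 131]
 [140 141  95 103 103  54  25  25  24  21  66 103  75  53  55  56]
 [ 62  55  45 101 104  53  20  25  22  22  35  98  81  61  62  63]
 [ 64  63  39  99 102  49  16  22  16   9  27  96  83  62  64  64]
 [ 48  29  45 103 119  59  22  33  59  63  84  97  47  44  65  66]
 [ 32  76  87  96 108 112 121 123 117 109 133 156 138  75  43  62]
 [ 82  96  97  97 118 138 151 162 170 177 173 168 171 120  45  54]
 [ 99 102 100 101 100 131 146 154 162 165 166 167 170 184 106  24]
 [ 97 108 105 103 100 132 145 153 160 162 165 171 181 111  19  29]
 [ 42  99 134 144 144 146 150 160 162 168 175 182 109  12  17  38]
 [ 37  30  61 103 146 161 167 171 177 149 103  35  14  57  50  38]]
```

```bash
python3 - <<'E'
from h import *
a=cv2.imread("pics/side0.png").astype(int).sum(2)//3;b=cv2.imread("pics/side6.png").astype(int).sum(2)//3
print(a[189:203,236:256]);print(b[189:203,236:256])
E
```

```text
[[124 126 128 128 126 126 129 132 136 130 121 123 127 132 134 138 135 130
  126 128]
 [131 133 136 134 120  89  87  95  81  70  78  82  83  64  53  53  54  53
   53  55]
 [ 88  78  60  53  54  56  55  55  55  55  56  57  57  58  60  62  61  61
   64  62]
 [ 58  60  61  60  48  32  35  62  70  61  42  47  39  50  58  61  62  63
   65  64]
 [ 62  64  41  44  70  97 102 106 128 152 170 160 150 123  68  51  60  63
   65  65]
 [ 63  40  64  97 104 105 109 117 137 156 165 168 165 160 160 111  53  58
   64  62]
 [ 52  71 101 107 110 113 118 129 142 150 158 164 163 160 160 169 108  61
   66  67]
 [ 33  97 115 111 115 120 128 136 140 149 156 160 161 162 163 175 101  26
   37  36]
 [ 33  50 106 124 122 127 133 138 141 152 156 159 162 163 169 125  56  35
   40  38]
 [ 48  36  85 125 134 135 137 140 145 155 156 161 166 169 182 104  17  34
   37  35]
 [ 92  30  32  25  88 139 152 155 161 165 169 174 146  99  45  48  45  34
   40  71]
 [104  42  59  63  48  17  35  47  48  46  49  29  19  47  60  63  64  60
   76  86]
 [111  43  59  62  63  63  62  61  63  61  60  62  62  64  62  62  58  71
   86 
[... 581 characters left out ...]
  43  62
   66  65]
 [ 34  23  82  96  97  97 118 138 151 162 170 177 173 168 171 120  45  54
   70  67]
 [ 21  66  99 102 100 101 100 131 146 154 162 165 166 167 170 184 106  24
   39  38]
 [ 21  45  97 108 105 103 100 132 145 153 160 162 165 171 181 111  19  29
   41  42]
 [ 21   5  42  99 134 144 144 146 150 160 162 168 175 182 109  12  17  38
   40  36]
 [ 99  35  37  30  61 103 146 161 167 171 177 149 103  35  14  57  50  38
   42  72]
 [106  45  63  67  51  21   4   4  41  24   2  19  25  53  66  66  66  63
   77  87]
 [114  45  61  65  65  66  67  66  66  65  64  65  66  67  64  63  61  73
   88  96]
 [ 28  52  64  64  64  64  64  65  65  64  64  64  66  66  63  57  72  86
   94  97]]
```

The contact at TCP z≈17.3 has pushed pin 1 only about 1 mm. The near face of the fingers is level with the pin apex in the side view, so the tips really sit about 12 mm too far along tool +y. I'll lift, shift back, and press.

```bash
P="python3 -m pendant"
$P '[{"slide":[0,0,-0.04],"dr":[0,0,0],"grip":0},{"slide":[0,-0.05,-0.04],"dr":[0,0,0],"grip":0},{"slide":[0,-0.1,-0.04],"dr":[0,0,0],"grip":0},{"slide":[0,-0.1,0],"dr":[0,0,0],"grip":0},{"slide":[0,-0.1,0],"dr":[0,0,0],"grip":0}]' | sh g.sh 6 &&
$P '[{"slide":[0,0,0.005],"dr":[0,0,0],"grip":0},{"slide":[0,0,0.005],"dr":[0,0,0],"grip":0}]' | sh g.sh 6 &&
$P '[{"slide":[0,0,0.005],"dr":[0,0,0],"grip":0},{"slide":[0,0,0.005],"dr":[0,0,0],"grip":0}]' | sh g.sh 6 &&
$P '[{"slide":[0,0,0.005],"dr":[0,0,0],"grip":0},{"slide":[0,0,0.005],"dr":[0,0,0],"grip":0}]' | sh g.sh 6
python3 - <<'E'
from h import *
p=viewer.capture("side");s=env.state();print(s["ee_pos"],s["ft_force"],s["clock"])
f=p["frame"];cv2.imwrite("pics/side7.png",f)
g=f.astype(int).sum(2)//3;print(g[185:203,236:256])
E
```

```text
ee_pos: [563.5, -37.7, 16.4] F 0.1 1.4 -0.2
ee_pos: [563.7, -38.0, 16.3] F -0.6 1.4 0.7
ee_pos: [563.7, -38.0, 15.9] F -1.0 1.7 3.2
ee_pos: [563.8, -38.0, 15.3] F -2.1 1.8 2.5
[563.79334906 -38.06471211  15.25205358] [-2.65552033  2.33742519  2.57057347] 10.55
[[124 124 123 123 135  90  40  24  16  23  27  27  23  18  11   4   1 116
  133 122]
 [124 126 127 128 136  96  63  50  27  19  21  20  14  35 119 146 144 136
  127 120]
 [125 126 127 130 134  97 108  93  43  27  25  29  23  64 115 133 133 129
  122 118]
 [125 126 128 131 131  93 104  88  39  24  25  24  22  56 112 132 132 127
  122 121]
 [126 128 130 131 132  94 105  88  39  26  28  26  21  63 116 138 138 131
  129 130]
 [133 135 139 138 122  89 107  87  41  24  30  30  26  39  97  76  53  55
   55  56]
 [ 90  80  61  55  57  50 104  89  41  27  27  27  24  41  99  81  61  62
   63  65]
 [ 60  62  65  67  56  51 106  88  39  24  28  30  27  41 100  83  62  63
   66  65]
 [ 66  68  49  17   0  24 103  89  40  26  28  23  21  63  96  79  65  66
   66  65]
 [ 68  49  15  44  98 110 117  87  41  26  28  23  22  37  87  49  39  63
   68  64]
 [ 62  27  72  94  97  74 104  85  36  20  24  18  13  25 125  82  15  60
   70  67]
 [ 24   1  89 105 103 106 112  99  44   3  30  36  52  87 136  98  24  34
   39  39]
 [ 26  11  45  99 110 108 111 115 119 130 124 124 136 156 113  37   7  35
   43  39]
 [ 31  16   3  46 105 120 118 117 116 119 115 172 196 139  47   0  24  38
   40  38]
 [ 50  26  28   7  17  24  75  89  91  91  67  81  43   0  24  62  52  39
   41  72]
 [ 57  29  41  44  37  17   7  14  15  14  15  26  32  59  69  68  67  62
   77  88]
 [ 57  26  38  41  40  63  69  69  71  71  69  67  68  66  65  63  61  73
   88  97]
 [ 35  58  69  68  66  66  65  65  65  65  64  65  65  65  63  59  72  87
   94  96]]
```

```bash
P="python3 -m pendant"
$P '[{"slide":[0,0,0.005],"dr":[0,0,0],"grip":0},{"slide":[0,0,0.005],"dr":[0,0,0],"grip":0}]' | sh g.sh 6 &&
$P '[{"slide":[0,0,0.005],"dr":[0,0,0],"grip":0},{"slide":[0,0,0.005],"dr":[0,0,0],"grip":0}]' | sh g.sh 6 &&
$P '[{"slide":[0,0,0.005],"dr":[0,0,0],"grip":0},{"slide":[0,0,0.005],"dr":[0,0,0],"grip":0}]' | sh g.sh 6 &&
$P '[{"slide":[0,0,0.005],"dr":[0,0,0],"grip":0},{"slide":[0,0,0.005],"dr":[0,0,0],"grip":0}]' | sh g.sh 6 &&
$P '[{"slide":[0,0,0.005],"dr":[0,0,0],"grip":0},{"slide":[0,0,0.005],"dr":[0,0,0],"grip":0}]' | sh g.sh 6 &&
$P '[{"slide":[0,0,0.005],"dr":[0,0,0],"grip":0},{"slide":[0,0,0.005],"dr":[0,0,0],"grip":0}]' | sh g.sh 6 &&
$P '[{"slide":[0,0,0.005],"dr":[0,0,0],"grip":0},{"slide":[0,0,0.005],"dr":[0,0,0],"grip":0}]' | sh g.sh 6
python3 - <<'E'
from h import *
p=viewer.capture("side");s=env.state();print(s["ee_pos"],s["ft_force"],s["clock"])
f=p["frame"];cv2.imwrite("pics/side8.png",f)
g=f.astype(int).sum(2)//3;print(g[190:203,236:256])
E
```

```text
ee_pos: [563.8, -38.1, 14.6] F -1.2 1.9 2.0
ee_pos: [563.9, -38.1, 13.9] F -2.2 2.7 2.2
ee_pos: [563.9, -38.1, 13.3] F -3.8 3.6 2.4
ee_pos: [563.9, -38.1, 12.8] F -3.3 2.1 2.1
ee_pos: [563.9, -38.2, 12.2] F -3.1 3.1 1.9
ee_pos: [564.0, -38.2, 11.6] F -2.8 3.5 2.0
ee_pos: [564.1, -38.2, 11.0] F -3.1 3.3 2.2
[564.1570859  -38.26686646  11.02391652] [-3.52947438  2.06954059  3.2857028 ] 12.0
[[134 135 140 138 123  82 104  89  40  22  25  27  24  62 101  76  53  54
   54  57]
 [ 90  80  62  55  56  61 106  88  42  27  32  31  22  59 103  80  60  63
   65  65]
 [ 60  63  65  66  55  70 110  88  41  24  25  28  23  66 106  83  61  64
   66  65]
 [ 65  69  52  23   5  65 111  89  42  28  34  29  21  60  93  77  65  67
   67  66]
 [ 68  53  25  14  11  68 113  90  41  24  26  29  23  65  97  53  40  65
   68  65]
 [ 64  33  18  19  14  54 109  89  41  26  23  23  21  58  97  56  18  61
   71  67]
 [ 25   9  11  12   7  15 106  89  38  28  27  24  18  61  98  60   4  34
   41  37]
 [ 29  20  14  13   9  15 107  88  32   9  12  11   6  57  97  57   6  37
   41  40]
 [ 31  18  14  11  10   1 109 131  93  93 104 109 136 138  79  11  23  41
   41  37]
 [ 49  26  30  16   8   3  23  81  77  68  72  48  34  14  24  63  52  37
   42  71]
 [ 53  27  41  47  41  23  12   6   4  15  18  31  34  61  69  67  65  63
   77  87]
 [114  22  37  42  41  41  63  73  72  70  68  68  68  67  65  64  60  73
   88  96]
 [ 31  56  68  68  68  67  67  66  66  65  64  65  66  66  65  57  71  86
   94  97]]
```

```bash
P="python3 -m pendant"
$P '[{"slide":[0,0,0.005],"dr":[0,0,0],"grip":0},{"slide":[0,0,0.005],"dr":[0,0,0],"grip":0}]' | sh g.sh 6 &&
$P '[{"slide":[0,0,0.005],"dr":[0,0,0],"grip":0},{"slide":[0,0,0.005],"dr":[0,0,0],"grip":0}]' | sh g.sh 6 &&
$P '[{"slide":[0,0,0.005],"dr":[0,0,0],"grip":0},{"slide":[0,0,0.005],"dr":[0,0,0],"grip":0}]' | sh g.sh 6 &&
$P '[{"slide":[0,0,0.005],"dr":[0,0,0],"grip":0},{"slide":[0,0,0.005],"dr":[0,0,0],"grip":0}]' | sh g.sh 6 
python3 - <<'E'
from h import *
p=viewer.capture("side");s=env.state();print(s["ee_pos"],s["ft_force"],s["clock"])
cv2.imwrite("pics/side9.png",p["frame"])
E
```

```text
ee_pos: [564.2, -38.3, 10.4] F -4.0 4.0 2.6
ee_pos: [564.2, -38.3, 10.1] F -3.7 2.3 3.7
ee_pos: [564.3, -38.3, 9.9] F -4.2 3.1 6.6
[564.2555094  -38.2828012    9.92677523] [-4.43627194  3.26268797  7.99701306] 12.65
```

Pin 1 bottomed with 7–8 N at TCP z≈10. I'll back off 1.8 mm and glide level to pin 2.

```bash
P="python3 -m pendant"
$P '[{"slide":[0,0,-0.01],"dr":[0,0,0],"grip":0},{"slide":[0,0,-0.015],"dr":[0,0,0],"grip":0},{"slide":[0,0,-0.015],"dr":[0,0,0],"grip":0}]' | sh g.sh 15 &&
$P '[{"slide":[0.04,-0.01,0],"dr":[0,0,0],"grip":0},{"slide":[0.08,-0.02,0],"dr":[0,0,0],"grip":0},{"slide":[0.12,-0.025,0],"dr":[0,0,0],"grip":0},{"slide":[0.16,-0.035,0],"dr":[0,0,0],"grip":0},{"slide":[0.2,-0.045,0],"dr":[0,0,0],"grip":0},{"slide":[0.2,-0.045,0],"dr":[0,0,0],"grip":0}]' | sh g.sh 15
python3 - <<'E'
from h import *
p=viewer.capture("side");s=env.state();print(s["ee_pos"],s["ft_force"],s["clock"])
f=p["frame"];cv2.imwrite("pics/side10.png",f)
g=f.astype(int).sum(2)//3;print(g[190:206,222:256])
E
```

```text
ee_pos: [565.9, -39.2, 11.3] F -0.7 -0.1 -0.8
ee_pos: [583.0, -23.3, 10.9] F -2.6 -1.4 1.9
[583.04465735 -23.34395039  10.92490398] [-3.06486295 -1.11248844  2.37861604] 13.6
[[128 127 125 123 125 125 125 126 129 133  94  87  56  18  24  26  27  23
   63  99 106 106  87  73  81  84  86  66  55  55  56  54  56  56]
 [128 126 124 125 126 126 126 128 132 134  92 108  80  29  23  46  38  22
   67  93  74  63  67  66  67  66  65  64  64  63  64  64  64  64]
 [127 125 125 128 129 131 133 137 123 103  73 107  76  28  26  27  27  21
   65  96  65  27  27  27  23  37  53  69  71  67  66  65  67  65]
 [127 126 130 135 122 101  90  65  53  54  61 107  91  44  27  30  29  21
   65  99  56   5  11  14  14  14  13  12  21  61  70  68  67  65]
 [131 135 111  76  58  55  59  59  60  60  80 114  88  43  24  27  28  25
   66  97  53   1   3   1   6  13  16  19  17  12  46  65  68  65]
 [ 84  70  55  60  62  64  66  66  68  65  77 112  90  43  25  27  27  24
   59  94  70  75 129 162 121  48  11  19  19  17  24  63  71  67]
 [ 57  62  65  49  37  37  25  19  20  16  61 111  89  40  24  53  42  21
   65
[... 631 characters left out ...]
  45 100 110 110 111 112 110 111 110 107 108  99  97  76  80  85  93
   72  60  65  71  72  73  69  69  69  68  66  63  61  72  88  97]
 [  6   0  74 113 122 120 118 119 120 119 121  83  22   0  23  56  62  61
   62  63  64  65  66  64  65  65  65  65  64  59  72  87  94  98]
 [ 20   6   0  21  28  51  60  59  88  58   6   1   6  30  60  66  62  64
   64  63  65  65  65  63  63  66  65  63  62  70  85  93  96 100]
 [ 27  30  24  11   5   5   5   2   3   3  30  38  61  71  68  65  63  64
   64  66  64  65  64  64  64  65  65  63  59  81  93  96  99 104]
 [155 130  71  32  58  60  54  53  65  69  68  67  67  66  65  63  63  65
   63  65  65  64  63  64  65  64  64  64  55  84  95  97 104 105]]
```

Pin 1 now shows only its small tip disc (about 6 px wide), so it's fully down. The finger is just starting on pin 2.

```bash
P="python3 -m pendant"
$P '[{"slide":[0.04,-0.01,0],"dr":[0,0,0],"grip":0},{"slide":[0.08,-0.015,0],"dr":[0,0,0],"grip":0},{"slide":[0.12,-0.02,0],"dr":[0,0,0],"grip":0},{"slide":[0.16,-0.03,0],"dr":[0,0,0],"grip":0},{"slide":[0.19,-0.035,0],"dr":[0,0,0],"grip":0},{"slide":[0.19,-0.035,0],"dr":[0,0,0],"grip":0}]' | sh g.sh 15 &&
$P '[{"slide":[0.03,-0.035,0],"dr":[0,0,0],"grip":0},{"slide":[0.06,-0.065,0],"dr":[0,0,0],"grip":0},{"slide":[0.09,-0.1,0],"dr":[0,0,0],"grip":0},{"slide":[0.12,-0.13,0],"dr":[0,0,0],"grip":0},{"slide":[0.12,-0.13,0],"dr":[0,0,0],"grip":0}]' | sh g.sh 15
python3 - <<'E'
from h import *
p=viewer.capture("side");s=env.state();print(s["ee_pos"],s["ft_force"],s["clock"])
f=p["frame"];cv2.imwrite("pics/side11.png",f)
g=f.astype(int).sum(2)//3;print(g[194:216,208:240])
E
```

```text
ee_pos: [604.3, -9.7, 11.3] F 1.1 0.2 0.8
ee_pos: [609.1, 9.8, 11.2] F -1.9 -3.7 2.2
[609.14085439   9.80192447  11.23434892] [-1.64476021 -2.09720311  3.16677227] 14.75
[[119 122 123 123 125 126 126 125 132 117  68  22  17  24  27  27  25  22
   19  11  10  43  61  64  65  65  67  68  68  53  24  16]
 [120 122 124 123 126 126 125 126 135 130  84  24  13  17  18  19  20  22
   97 112  84  69  70  70  69  69  68  68  62  34  16  20]
 [121 121 123 125 126 125 125 129 134 130 116 126  77  21  50  41  27  22
   86  92  52  24  28  28  51  58  69  72  46  20  18  20]
 [121 121 123 126 126 124 129 136 143 118  90 115  71  19  22  25  26  20
   91  87  39  11  14  15  15  13  25  53  53  28  18  20]
 [121 121 125 125 125 128 137  97  72  60  66 111  70  19  27  28  27  22
   84  80  31   0   5   9  16  20  18  15  39  36  21  17]
 [120 123 126 127 130 137 116  72  57  58  88 118  69  18  29  27  29  20
   88  95  93 110 130  75   9  20  21  19  14  50  49  22]
 [121 126 127 130 108  68  56  60  62  61  88 118  80  32  28  26  25  22
   81 118 143 170 195 148  61  17  20  19  17  48  68  73]
[... 1296 characters left out ...]
5  65  64  62  64  64  64  65  64]
 [ 64  66  59  36  19  16  16  14  12   9   8   7  11  14  15  15  13  46
   67  65  64  64  65  65  64  63  64  63  63  65  65  66]
 [ 65  65  66  67  61  37  17  13  13  12  14  13  11  12  36  42  63  70
   65  64  64  64  65  63  62  63  63  64  66  65  67  65]
 [ 64  63  64  63  63  64  54  37  34  14   9  24  41  61  69  69  66  66
   64  64  64  65  64  63  63  64  65  67  68  69  48  59]
 [ 64  63  63  40  58  80 107 114 123 132 142 147 123  70  41  53  63  63
   63  64  65  64  64  65  66  68  48  39  40  42  38  41]
 [ 63  39  44  93 107 103 100 121 143 163 166 159 155 159 132  76  52  60
   62  64  65  66  47  59  49  40  41  41  43  42  43  42]]
```

Pin 2 is fully down and pin 3 is going down. Pin 4, from row 214 on, is still up. Continuing along the arc.

```bash
P="python3 -m pendant"
$P '[{"slide":[0.03,-0.035,0],"dr":[0,0,0],"grip":0},{"slide":[0.06,-0.065,0],"dr":[0,0,0],"grip":0},{"slide":[0.09,-0.1,0],"dr":[0,0,0],"grip":0},{"slide":[0.12,-0.14,0],"dr":[0,0,0],"grip":0},{"slide":[0.12,-0.14,0],"dr":[0,0,0],"grip":0}]' | sh g.sh 15 &&
$P '[{"slide":[0.01,-0.04,0],"dr":[0,0,0],"grip":0},{"slide":[0.02,-0.08,0],"dr":[0,0,0],"grip":0},{"slide":[0.03,-0.12,0],"dr":[0,0,0],"grip":0},{"slide":[0.04,-0.16,0],"dr":[0,0,0],"grip":0},{"slide":[0.05,-0.2,0],"dr":[0,0,0],"grip":0},{"slide":[0.05,-0.2,0],"dr":[0,0,0],"grip":0}]' | sh g.sh 15
python3 - <<'E'
from h import *
p=viewer.capture("side");s=env.state();print(s["ee_pos"],s["ft_force"],s["clock"])
f=p["frame"];cv2.imwrite("pics/side12.png",f)
g=f.astype(int).sum(2)//3;print(g[203:238,202:232])
E
```

```text
ee_pos: [616.4, 32.6, 11.2] F 0.2 0.4 2.9
ee_pos: [612.3, 55.3, 11.7] F 1.6 -3.2 2.6
[612.30143414  55.27190194  11.65597106] [ 1.44796158 -3.62916261  2.58246943] 15.9
[[128 121 119 ...  15  17  16]
 [126 122 118 ...  15  12  10]
 [126 123 121 ...  57  69  71]
 ...
 [ 89  89  88 ...  45  43  43]
 [ 89  88  87 ...  44  44  43]
 [ 89  88  89 ...  43  44  43]]
```

```bash
P="python3 -m pendant"
$P '[{"slide":[0.01,-0.04,0],"dr":[0,0,0],"grip":0},{"slide":[0.02,-0.08,0],"dr":[0,0,0],"grip":0},{"slide":[0.03,-0.12,0],"dr":[0,0,0],"grip":0},{"slide":[0.035,-0.16,0],"dr":[0,0,0],"grip":0},{"slide":[0.035,-0.16,0],"dr":[0,0,0],"grip":0}]' | sh g.sh 15 &&
$P '[{"slide":[-0.01,-0.04,0],"dr":[0,0,0],"grip":0},{"slide":[-0.025,-0.08,0],"dr":[0,0,0],"grip":0},{"slide":[-0.035,-0.12,0],"dr":[0,0,0],"grip":0},{"slide":[-0.05,-0.16,0],"dr":[0,0,0],"grip":0},{"slide":[-0.06,-0.2,0],"dr":[0,0,0],"grip":0},{"slide":[-0.06,-0.2,0],"dr":[0,0,0],"grip":0}]' | sh g.sh 15
python3 - <<'E'
from h import *
np.set_printoptions(threshold=10**6,linewidth=200)
p=viewer.capture("side");s=env.state();print(s["ee_pos"],s["ft_force"],s["clock"])
f=p["frame"];cv2.imwrite("pics/side13.png",f)
g=f.astype(int).sum(2)//3;print(g[203:236,204:240])
E
```

```text
ee_pos: [606.5, 76.1, 10.9] F 0.1 0.6 3.6
ee_pos: [590.6, 94.3, 11.5] F 1.8 0.5 3.3
[590.65144844  94.34110229  11.41274261] [ 0.69564658 -0.24242589  2.80826591] 17.05
[[118 118 123 131 137  96  64  42  27  27  35  32  38  39  46  75  85  82  85  79  52  38  41  33  19  16  18  20  17  17  12  36  63  69  67  65]
 [119 121 131 100  67  60  64  56  34  27  23  26  39  41  35  77  88  86  88  95  62  41  45  43  26  15  12  12  34  41  64  73  70  66  65  67]
 [122 130  91  64  62  64  69  58  36  25  26  37  44  44  40  84  95  89  87  87  54  32  36  28  50  57  67  73  70  70  69  67  66  65  64  65]
 [ 92  67  65  61  63  67  62  33  17  27  29  28  34  36  31  49  66  67  67  66  42  26  26  43  65  71  67  65  66  68  67  66  64  64  64  65]
 [ 79  71  61  62  66  68  39  14  25  27  28  25  27  28  24  39  52  54  51  44  28  18  17  36  62  67  65  64  64  66  65  64  64  65  65  67]
 [ 75  66  63  64  66  59  34  17  22  22  23  21  23  21  20  31  42  44  46  43  28  19  16  49  65  65  63  65  66  66  66  65  64  65  66  66]
 [ 74  63  63  64  67  50  25  17  19  19  23  21
[... 3220 characters left out ...]
67  68  69  71  46  21  18  19  21  18  18  18  16  16  18  19  16  10  10  23  41  45  44  43  42  38  59 103]
 [ 88 104 105 106  77  42  43  62  66  67  67  66  69  52  33  18  16  16  17  19  18  18   9   9   9  25  45  48  46  44  44  44  44  39  55 103]
 [ 89  83  93 103 111  79  41  39  57  66  67  65  67  68  72  61  49  32  24  26  27  41  47  41  46  49  47  44  45  44  43  43  43  40  57 105]
 [ 89  87  90 100 106 113  91  50  35  49  64  66  66  66  67  68  71  71  73  73  74  58  45  46  47  46  45  44  44  44  45  45  44  42  41 104]
 [ 88  88  88  98 105 106 108 101  72  44  43  64  69  67  67  67  66  66  68  69  70  54  44  44  46  44  44  44  44  44  43  44  45  43  38 101]]
```

Pin 4 and pin 5 (rows 226–229) now show as small discs too. I'll finish the pass over pin 5 and lift off.

```bash
P="python3 -m pendant"
$P '[{"slide":[-0.01,-0.04,0],"dr":[0,0,0],"grip":0},{"slide":[-0.03,-0.08,0],"dr":[0,0,0],"grip":0},{"slide":[-0.04,-0.12,0],"dr":[0,0,0],"grip":0},{"slide":[-0.04,-0.12,0],"dr":[0,0,0],"grip":0},{"slide":[-0.04,-0.12,0],"dr":[0,0,0],"grip":0}]' | sh g.sh 15
$P '[{"slide":[0,0,-0.05],"dr":[0,0,0],"grip":0},{"slide":[0,0,-0.2],"dr":[0,0,0],"grip":0},{"slide":[0,0,-0.5],"dr":[0,0,0],"grip":0},{"slide":[0,0,-0.8],"dr":[0,0,0],"grip":0},{"slide":[0,0,-1],"dr":[0,0,0],"grip":0},{"slide":[0,0,-1],"dr":[0,0,0],"grip":0}]' | sh g.sh 15
python3 - <<'E'
from h import *
p=viewer.capture("side");t=viewer.capture("top");s=env.state();print(s["ee_pos"],s["ft_force"],s["clock"])
a=cv2.resize(p["frame"][170:270,190:290],(400,400),interpolation=cv2.INTER_CUBIC);b=cv2.resize(t["frame"][140:240,242:342],(400,400),interpolation=cv2.INTER_CUBIC)
cv2.imwrite("pics/final.png",np.hstack([a,b]))
E
```

```text
ee_pos: [579.5, 105.4, 11.1] F -0.2 -0.1 4.1
ee_pos: [582.2, 105.1, 134.7] F 0.5 -1.1 -0.4
[579.56859261 104.85441817 130.84683196] [-0.37125268 -0.20547906 -0.10583838] 18.25
```

View pics/final.png

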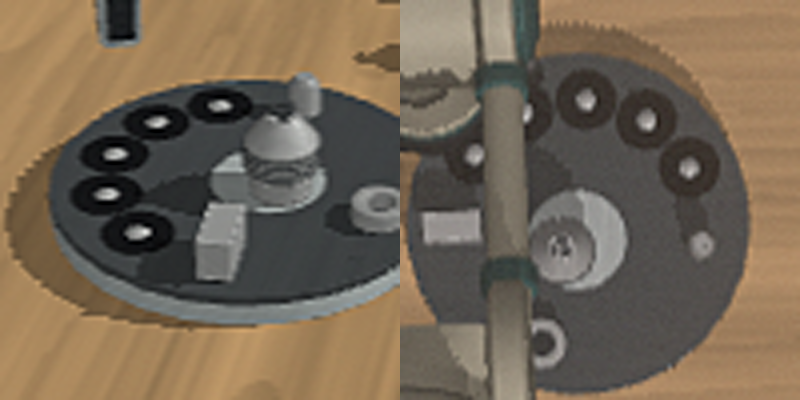

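The side half shows all five pins sunk to small discs, at (220,105), (157,121), (115,154), (106,194) and (137,232). The chuck, bearing and nest are unmoved and the gripper is clear, so I'll hand the job in.

```bash
python3 -c "
from bench import job
print(job.close_job())"
```

```text
the job is handed in; nothing more can be done
None
```

I pressed all five pins down in order from the round dowel to the rectangular block; the final picture shows them all sunk with the nest, chuck and bearing in place, and I handed the job in at about 18 s, though no verdict came back.

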